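# Feed two red culture dishes down the sloped rack

### The job

Load the sloped dish rack with the two closed dishes of red medium, one in each lane: lower each one onto the upper half of the slope before letting go, so that it slides down by itself and comes to rest lying flat against the stop at the bottom. Load the second only once the first has come to rest, and leave the dish of green medium where it is.

Things in the scene. Friction and masses are not known exactly. Their poses are not given: they have to be found in the camera images.
- board: slick aluminium board of a fixed rack, 240 mm long, sloping 22 deg, low end roughly towards the robot. Origin: on its surface, mid-width, at the foot of the blue stop (14 mm high), 30 mm above the bench; x up the slope, y across, z out of it. Blue strips 6 mm wide, 4 mm high at y = -88, 0, 88 mm bound two 82 mm lanes centred at y = -44 and 44 mm. A dish against the stop has its centre at x = 28 mm.
- red_a: red-medium dish, round and flat, lid taped on so it is one rigid closed piece: 56 mm diameter, 15 mm tall, about 25 g. Starts flat on the bench. Origin at the centre of its underside, z up through the lid. Held level over the board, its uphill edge touches when its origin is 11 mm straight above the board.
- red_b: the other red-medium dish, round and flat, lid taped on so it is one rigid closed piece: 56 mm diameter, 15 mm tall, about 25 g. Starts flat on the bench. Origin at the centre of its underside, z up through the lid.
- green: green-medium dish, round and flat, lid taped on so it is one rigid closed piece: 56 mm diameter, 15 mm tall, about 25 g. Starts flat on the bench. Origin at the centre of its underside, z up through the lid. A loose glass beaker (48 mm wide, 62 mm tall) stands near; all four stand at least 110 mm apart, centre to centre.
There are look-alikes about, which are no part of the job. Leave any black look-alike of the red_a alone. Leave any purple look-alike of the red_b alone.

How it is judged:
By the outcome, as a careful person would: the job done as asked, in the order asked, and still so for the second after the job is handed in, with the robot touching nothing.
It also fails if it takes over 50 s, if anything falls off the work surface, if the arm or the gripper's body presses on something with over 40 N, if the wrist force passes 120 N, or if a joint passes its speed limit or range.

### The arm

A 6-joint arm with a two-finger parallel gripper is mounted at the origin on the work surface. World frame = base frame: x ahead of the robot, y to its left, z up, the work surface at z = 0. Lengths are in mm, angles in rad, forces in N, time in s.
With the tool pointing down it reaches from about 375 to 975 mm from the base axis. Payload 3.8 kg.
Tool frame: the origin (TCP) lies at the very end of the fingers, on their centre line; the grasp point (between the pads) lies 19 mm behind it (robot.hold_point_z is the distance from the TCP to the grasp point, in mm); z points along the fingers, y is the line along which they close (so a half turn about z gives the same grasp; the last joint's range is limited). The gripper opens to 85 mm and grips with 20 to 120 N. Pads are 22 mm wide; open, the fingers measure 114 mm over their backs; the gripper's body (76 mm by 85 mm) begins 54 mm behind the grasp point. The pads swing forward as they close: fully open they stand 13 mm farther back than shut.
Start: joints at [-1.386, 0.264, 1.604, -0, 1.274, -0.037], TCP at [148.485, -658.46, 231.28] pointing down, gripper open.
Joint ranges: [-2.63, 2.63], [-0.94, 2.18], [0.31, 2.57], [-1.31, 4.45], [0, 2.66], [-2.55, 2.55]. Speed limits (rad/s): [2.57, 2.57, 3.14, 3.14, 3.14, 3.14].

### API

Orientations are given as a unit quaternion [x, y, z, w].
In Python, from plant import robot gives the robot as it stands. The module is installed in compiled form; this text tells all that it offers.
- The arm moves only by the shell command python3 -m crank 'ROWS'. ROWS is JSON, a list of rows, each a list of 3 entries, a list of its own where there are three numbers: the shift along the tool's x, y, z in cm, then the turn about the tool's z in rad, then the opening, from 0 (shut) to 1 (fully open). A call has 1 to 12 rows; each row is the pose to reach, as a shift and turn from the pose commanded when the call began, along the tool's axes at that moment; what a row does not reach only later rows make up. A row lasts 1/12 s, in which the tool goes at most 41.7 mm and 7.16 degrees, less where a joint would pass 70% of its speed; a pose out of reach is approached as far as the arm can. A call with a gripper value outside its range is refused whole. The fingers move at their own pace and stop on an object; the grip force is fixed at half the most. Time passes only in rows, so rows that repeat a pose let the fingers close. It gives the time, the measured TCP pose, the force, the opening and the grip force at its end, in the units of the state.
- robot.state(): the state, without advancing time (a new reading comes with each control period).
- robot.capture(name): name is "scene" or "top" or "wrist"; returns a dict with "color" (400x640x3 uint8, blue, green, red), "intrinsics" (3x3 intrinsics, pixels), "T" (4x4, takes a point from camera to world coordinates); the wrist camera has in their place "mount" (4x4, takes a point from camera to tool coordinates, whose origin is the TCP and whose axes are the flange's). Camera axes: x right, y down, z forward; pixel columns grow to the right and rows downward; lengths in mm; the calibration is good to about 2 mm. A picture is of the moment at which its call begins: read the wrist's pose just before it. There is no depth.
- robot.job_done(): hands the job in; it is judged then, once.
The state is a dict: "clock": time; "qpos": joint angles; "joint_vel": joint speeds; "effort": joint torques, N m; "tcp_pos": TCP position; "orientation": TCP orientation; "ft_force": force on the tool from outside, world axes, zero at the start; "moment": the same for the moment, N m; "grip_width": opening from 0.0 (shut) to 1.0 (fully open); "grip_force": force on a finger pad.
Only numpy, scipy, OpenCV 4.12 (cv2) and the standard library are available. Lean on these libraries where they do the work, as an engineer would, in place of code of your own. Each camera call takes 0.05 s, during which the arm holds its last target. There are 200 camera calls.

## Working session

There is one attempt and no reset: what is moved stays moved. The work goes in short steps, Python scripts to look and compute and a shell command to move; the robot and the scene stay as the last step left them, time stands still between calls to the robot, and variables do not carry over. Pictures are saved under pics/ and viewed, at most 10 in all, crops included, and the job is handed in when it is done.

```bash
mkdir -p pics
python3 - <<'E'
from plant import robot
import cv2,numpy as np
s=robot.state();print(s['clock'],s['tcp_pos'],s['orientation'],robot.hold_point_z)
for n in('top','scene'):
    c=robot.capture(n);cv2.imwrite(f'pics/{n}0.png',c['color']);print(n,c['intrinsics'].tolist() if hasattr(c['intrinsics'],'tolist') else c['intrinsics'],np.round(c['T'],4).tolist())
E
```

```text
0.0 [ 148.38795236 -657.73922245  229.95014714] [ 9.93854999e-01  1.10684139e-01 -6.98400878e-05 -1.12116307e-03] 18.700000000000003
top [[479.0487700315726, 0.0, 321.91825212230043], [0.0, 479.0487700315726, 194.61726324020168], [0.0, 0.0, 1.0]] [[0.0228, -0.9843, 0.1749, 313.2219], [-0.9993, -0.0276, -0.0249, -8.714], [0.0294, -0.1742, -0.9843, 1090.7539], [0.0, 0.0, 0.0, 1.0]]
scene [[410.8532680818345, 0.0, 317.21820535748964], [0.0, 410.8532680818345, 201.502988015457], [0.0, 0.0, 1.0]] [[-0.1103, 0.5409, -0.8338, 1223.3243], [0.9939, 0.0586, -0.0934, 79.2137], [-0.0016, -0.839, -0.5441, 514.9544], [0.0, 0.0, 0.0, 1.0]]
```

View pics/top0.png

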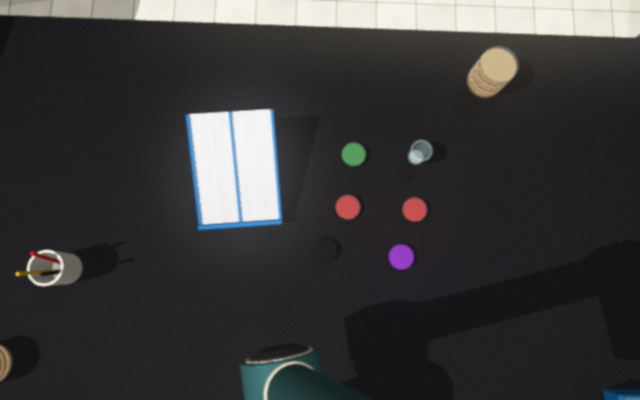

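View pics/scene0.png

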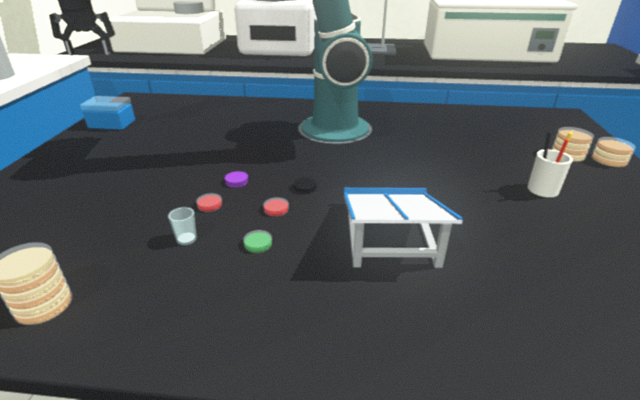

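The top view shows red dishes at (348,207) and (414,209), green at (353,154), purple at (401,257), black at (325,249) and the beaker at (420,152). The rack is at x 187–282, y 108–230, with its stop at the bottom of the image. The scene view agrees: reds at (276,207) and (209,202).

What could be mistaken for a red dish: purple (401,257), black (325,249) and green (353,154). I choose the two reds, and will check them in one crop.

```bash
cat > h.py <<'E'
import cv2,numpy as np
from scipy.optimize import least_squares
from scipy.spatial.transform import Rotation as R
from plant import robot
def pix2w(c,uv,z):
    d=c['T'][:3,:3]@np.linalg.inv(c['intrinsics'])@np.array([*uv,1.]);o=c['T'][:3,3]
    return o+d*(z-o[2])/d[2]
def proj(c,P):
    p=(np.asarray(P)-c['T'][:3,3])@c['T'][:3,:3]
    q=p@c['intrinsics'].T;return q[:,:2]/q[:,2:]
def blobs(img,h,smin=110,amin=60,vmin=60):
    hsv=cv2.cvtColor(img,cv2.COLOR_BGR2HSV);H=hsv[...,0].astype(int)
    m=((abs((H-h+90)%180-90)<9)&(hsv[...,1]>smin)&(hsv[...,2]>vmin)).astype(np.uint8)
    n,l,s,ce=cv2.connectedComponentsWithStats(m)
    return [(ce[i],s[i]) for i in range(1,n) if s[i][4]>amin]
def board2w(p,P):
    x0,y0,a=p;t=np.radians(22)
    return R.from_euler('ZY',[a,-t]).apply(P)+[x0,y0,30]
def go(target,yaw):
    """shift (cm, tool axes) and turn so TCP gets to target with tool x heading yaw"""
    s=robot.state();r=R.from_quat(s['orientation']);x=r.as_matrix()[:,0]
    d=r.inv().apply(np.array(target)-s['tcp_pos'])/10
    h=np.arctan2(x[1],x[0]);print('t',round(s['clock'],2),'tcp',np.round(s['tcp_pos'],1),'head',round(h,3),'shift cm',np.round(d,2),'turn',round(-(yaw-h),3))
E
python3 - <<'E'
from h import *
C={n:robot.capture(n) for n in('top','scene')}
for n,c in C.items():
    for nm,h in(('red',0),('green',62),('purple',140)):
        for ce,s in blobs(c['color'],h): print(n,nm,ce.round(1),s[2:5],pix2w(c,ce,11 if n=='top' else 9).round(1))
    g=c['color'];m=((g.min(2)>150)).astype(np.uint8)
    x0,x1,y0,y1=(170,300,95,240) if n=='top' else (335,465,180,225)
    mm=np.zeros_like(m);mm[y0:y1,x0:x1]=m[y0:y1,x0:x1]
    for k in cv2.findContours(mm,0,2)[0]:
        if cv2.contourArea(k)>300: print(n,'lane',cv2.contourArea(k),cv2.approxPolyDP(k,4,True)[:,0].tolist())
g=C['top']['color']
a=cv2.resize(g[100:240,180:300],None,fx=4,fy=4,interpolation=2); b=cv2.resize(g[140:280,310:430],None,fx=2.6,fy=4*.65,interpolation=2)
b=cv2.copyMakeBorder(b,0,a.shape[0]-b.shape[0],0,0,cv2.BORDER_CONSTANT)
cv2.imwrite('pics/crop1.png',np.hstack([a,b])); print(a.shape,b.shape)
E
```

```text
top red [347.3 207.3] [ 24  24 447] [477.4 -94.7  11. ]
top red [413.7 209.5] [ 24  24 450] [ 476.3 -247.1   11. ]
top red [ 42.7 256.6] [ 30  12 117] [349.4 575.6  11. ]
top green [353.4 153.3] [ 18  19 200] [ 604.9 -107.2   11. ]
top purple [400.8 256.5] [ 28  28 582] [ 368.7 -216.7   11. ]
top lane 4132.5 [[228, 112], [189, 115], [204, 224], [238, 221]]
top lane 4110.5 [[268, 109], [232, 112], [244, 221], [278, 218]]
scene red [561.6 150.2] [12 23 81] [111.8 643.1   9. ]
scene red [209.1 203.2] [ 24  15 285] [ 481.2 -248.7    9. ]
scene red [275.7 207.8] [ 24  16 291] [483.3 -96.    9. ]
scene green [257.7 247.9] [ 25  10 103] [ 623.9 -103.6    9. ]
scene purple [236.  178.7] [ 25  17 337] [ 366.3 -219.1    9. ]
scene lane 2452.5 [[348, 194], [355, 216], [350, 224], [461, 223], [422, 194], [389, 195], [407, 220], [382, 194]]
(560, 480, 3) (560, 312, 3)
```

View pics/crop1.png

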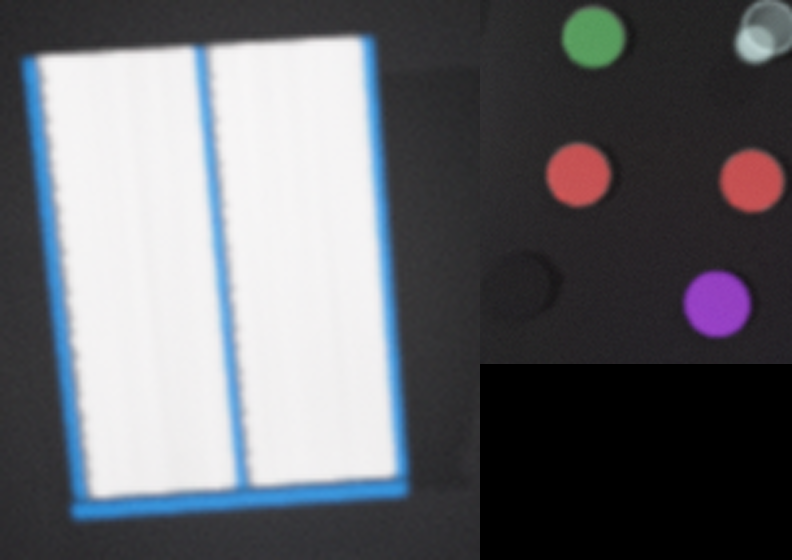

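The crop confirms two clearly red dishes, at (347,207) and (414,209), distinct from purple, black and green. The board edges are sharp enough to fit.

Run:
```python
from h import *
c=robot.capture('top')
uv=np.array([[38,55],[196,47],[209,46],[363,38],[90,498],[238,488],[250,487],[398,477]])/4-.375+[180,100]
P=np.array([[x,y,0.] for x in(240,0) for y in(85,3,-3,-85)])
f=least_squares(lambda p:(proj(c,board2w(p,P))-uv).ravel(),[450,150,0])
print(f.x,f.fun.reshape(-1,2).round(1).tolist())
s=robot.capture('scene');print('scene chk',proj(s,board2w(f.x,P)).round(1).tolist())
for y in(44,-44): print(y,board2w(f.x,[160,y,0]).round(1))
go([478,-95,120],f.x[2])
```

```text
[4.36902433e+02 1.43302032e+02 9.58287756e-02] [[0.4, 0.6], [0.1, 0.3], [-0.3, 0.3], [0.1, 0.0], [-0.1, -0.3], [0.1, -0.4], [-0.2, -0.3], [-0.1, -0.3]]
scene chk [[458.5, 220.6], [408.6, 220.2], [405.0, 220.2], [355.2, 219.9], [423.6, 195.1], [386.6, 194.9], [383.9, 194.9], [347.0, 194.6]]
44 [580.4 201.3  89.9]
-44 [588.8 113.7  89.9]
t 0.3 tcp [ 148.5 -658.2  230.8] head 0.222 shift cm [ 44.54 -47.68  11.12] turn 0.126
```

```bash
python3 -m crank '[[[44.5,-47.7,8],0.126,1],[[44.5,-47.7,8],0.126,1],[[44.5,-47.7,8],0.126,1],[[44.5,-47.7,8],0.126,1],[[44.5,-47.7,8],0.126,1],[[44.5,-47.7,8],0.126,1],[[44.5,-47.7,8],0.126,1],[[44.5,-47.7,8],0.126,1],[[44.5,-47.7,8],0.126,1],[[44.5,-47.7,8],0.126,1],[[44.5,-47.7,8],0.126,1],[[44.5,-47.7,8],0.126,1]]'; python3 -c "
from h import *
go([478,-95,120],.096)"
```

```text
clock: 1.3
tcp_pos: [399.5, -228.2, 170.6]
orientation: [0.999, 0.048, 0.0, 0.0]
ft_force: [1.1, -0.6, -0.9]
grip_width: 0.995
grip_force: 0.0
t 1.3 tcp [ 399.5 -228.2  170.6] head 0.095 shift cm [  9.07 -12.51   5.06] turn -0.001
```

```bash
python3 -m crank '[[[9,-12.5,5],0,1],[[9,-12.5,5],0,1],[[9,-12.5,5],0,1],[[9,-12.5,5],0,1],[[9,-12.5,5],0,1],[[9,-12.5,5],0,1],[[9,-12.5,5],0,1]]'
cat >> h.py <<'E'
def wrist():
    s=robot.state();c=robot.capture('wrist');T=np.eye(4);T[:3,:3]=R.from_quat(s['orientation']).as_matrix();T[:3,3]=s['tcp_pos']
    return dict(color=c['color'],intrinsics=c['intrinsics'],T=T@c['mount'])
E
python3 - <<'E'
from h import *
go([478,-95,120],.096)
c=wrist();cv2.imwrite('pics/w1.png',c['color'])
for ce,s in blobs(c['color'],0,amin=800):print(ce,s,pix2w(c,ce,13).round(1))
E
```

```text
clock: 1.88
tcp_pos: [476.4, -97.1, 120.5]
orientation: [0.999, 0.048, -0.0, 0.0]
ft_force: [0.2, 0.5, 0.1]
grip_width: 0.998
grip_force: 0.0
t 1.88 tcp [476.4 -97.1 120.5] head 0.097 shift cm [ 0.18 -0.19  0.05] turn 0.001
[317.9694773  193.65890881] [ 289  165   59   58 2621] [479.2 -95.3  13. ]
[485.70198428 210.15799326] [ 455  183   62   56 2671] [ 478.4 -244.9   13. ]
```

View pics/w1.png

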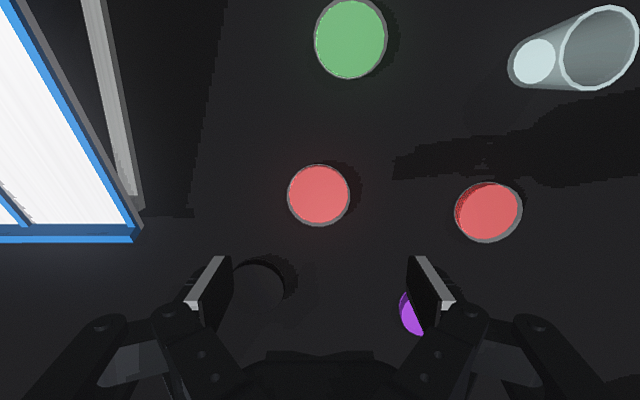

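The wrist view shows the red dish at (318,194), centred between the fingers. The black look-alike is at (262,283), clear of the left finger. I'll descend and grip.

```bash
python3 -m crank '[[[0.2,-0.15,4],0,1],[[0.2,-0.15,8],0,1],[[0.2,-0.15,10.5],0,1],[[0.2,-0.15,11.5],0,1],[[0.2,-0.15,11.9],0,1],[[0.2,-0.15,11.9],0,1],[[0.2,-0.15,11.9],0,0.5],[[0.2,-0.15,11.9],0,0.5],[[0.2,-0.15,11.9],0,0.5],[[0.2,-0.15,11.9],0,0.5],[[0.2,-0.15,11.9],0,0.5],[[0.2,-0.15,11.9],0,0.5]]'
```

```text
clock: 2.93
tcp_pos: [480.9, -96.0, 4.1]
orientation: [0.999, 0.048, 0.002, 0.001]
ft_force: [-1.6, -1.6, 6.4]
grip_width: 0.623
grip_force: 61.8
```

```bash
python3 -m crank '[[[0,0,-1],0,0.5],[[0,0,-4],0,0.5],[[0,0,-8],0,0.5],[[0,0,-12],0,0.5],[[0,0,-16],0,0.5],[[0,0,-16],0,0.5],[[0,0,-16],0,0.5]]'
python3 - <<'E'
from h import *
go([580.4,201.3,160],.096)
c=wrist();cv2.imwrite('pics/w2.png',c['color'])
P=c['T'];print('cam in tool dir etc', robot.state()['ft_force'])
for ce,s in blobs(c['color'],0,amin=800):print(ce,s)
E
```

```text
clock: 3.52
tcp_pos: [481.4, -95.9, 166.4]
orientation: [0.999, 0.048, 0.005, 0.001]
ft_force: [-0.4, -0.1, -1.3]
grip_width: 0.625
grip_force: 62.9
t 3.52 tcp [481.4 -95.9 166.4] head 0.096 shift cm [ 12.7  -28.63   0.67] turn 0.0
cam in tool dir etc [-0.36186439 -0.539743   -0.92941242]
[462.12332991 201.12641316] [ 436  178   53   48 1946]
[319.26479027 263.91132668] [ 270  217  100   94 7319]
```

View pics/w2.png

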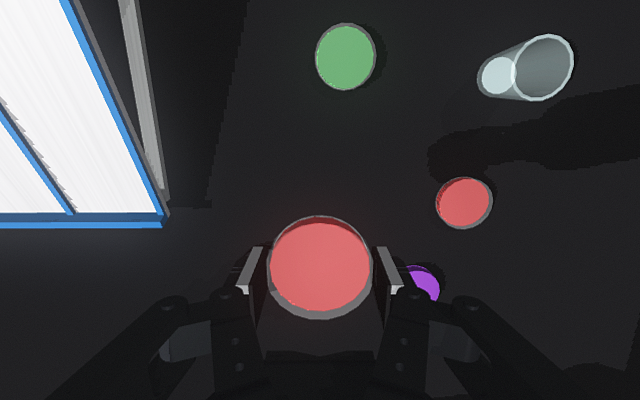

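The dish is held level between the pads, centred at (319,264), and the other red is at (462,201). I'll carry this one to the far lane (y=+44).

```bash
python3 -m crank '[[[2,-3,0],0,0.5],[[5,-7,0],0,0.5],[[7,-11,0],0,0.5],[[9,-15,0],0,0.5],[[10.5,-19,0],0,0.5],[[11.5,-22.5,0],0,0.5],[[12.2,-25.5,0],0,0.5],[[12.7,-27.5,0],0,0.5],[[12.7,-28.6,0],0,0.5],[[12.7,-28.6,0],0,0.5],[[12.7,-28.6,1.5],0,0.5],[[12.7,-28.6,3],0,0.5]]'
python3 - <<'E'
from h import *
go([580.4,201.3,110],.096)
c=wrist()
print(c['intrinsics'][0,0],np.round(c['T'],3).tolist())
s=robot.state()
for ce,b in blobs(c['color'],0,amin=800):
    print(ce,b)
    for dz in(-8,-4,0,4): print(dz,(pix2w(c,ce,s['tcp_pos'][2]+dz+13)-s['tcp_pos']).round(1), 'diam', c['intrinsics'][0,0]**-1*b[2]*(c['T'][2,3]-(s['tcp_pos'][2]+dz+13)))
E
```

```text
clock: 4.57
tcp_pos: [577.3, 200.3, 131.2]
orientation: [0.999, 0.048, 0.0, 0.0]
ft_force: [-0.1, -0.5, -0.6]
grip_width: 0.618
grip_force: 63.0
t 4.57 tcp [577.3 200.3 131.2] head 0.096 shift cm [ 0.31 -0.08  2.12] turn -0.0
300.0884400694307 [[0.096, -0.947, -0.307, 655.512], [-0.995, -0.091, -0.03, 208.332], [0.001, 0.308, -0.951, 274.244], [0.0, 0.0, 0.0, 1.0]]
[319.34692448 264.32142357] [ 270  218  100   93 7137]
-8 [-1.2  1.1  5. ] diam 47.45523038811996
-4 [1.1 1.4 9. ] diam 46.12229000591979
0 [ 3.4  1.6 13. ] diam 44.789349623719616
4 [ 5.7  1.8 17. ] diam 43.456409241519445
```

```bash
python3 -m crank '[[[0,0,0.8],0,0.5],[[0,0,1.6],0,0.5],[[0,0,2.0],0,0.5],[[0,0,2.2],0,0.5],[[0,0,2.3],0,0.5],[[0,0,2.3],0,0.5]]'
```

```text
clock: 5.12
tcp_pos: [577.6, 201.4, 108.6]
orientation: [0.999, 0.048, 0.0, -0.0]
ft_force: [-0.1, 0.5, -0.7]
grip_width: 0.624
grip_force: 63.0
```

```bash
python3 -m crank '[[[0,0,0.1],0,0.5],[[0,0,0.2],0,0.5],[[0,0,0.2],0,0.5]]'; python3 -m crank '[[[0,0,0.1],0,0.5],[[0,0,0.1],0,0.5]]'
```

```text
clock: 5.37
tcp_pos: [577.6, 201.7, 106.6]
orientation: [0.999, 0.048, 0.0, -0.0]
ft_force: [-0.0, 0.2, -0.7]
grip_width: 0.622
grip_force: 63.0
clock: 5.53
tcp_pos: [577.4, 201.6, 105.4]
orientation: [0.999, 0.048, -0.0, -0.0]
ft_force: [-0.2, 0.4, -1.0]
grip_width: 0.619
grip_force: 63.0
```

```bash
python3 -m crank '[[[0,0,0.1],0,0.5],[[0,0,0.1],0,0.5]]'; python3 -m crank '[[[0,0,0.1],0,0.5],[[0,0,0.1],0,0.5]]';  python3 -m crank '[[[0,0,0.1],0,0.5],[[0,0,0.1],0,0.5]]'
```

```text
clock: 5.7
tcp_pos: [577.3, 201.6, 104.3]
orientation: [0.999, 0.048, -0.0, 0.0]
ft_force: [0.7, -0.8, 0.4]
grip_width: 0.621
grip_force: 63.0
clock: 5.87
tcp_pos: [577.4, 201.6, 103.3]
orientation: [0.999, 0.048, -0.0, 0.0]
ft_force: [0.1, -0.1, -0.0]
grip_width: 0.623
grip_force: 63.1
clock: 6.03
tcp_pos: [577.4, 201.6, 102.7]
orientation: [0.999, 0.048, -0.0, -0.0]
ft_force: [-1.6, -0.4, 2.0]
grip_width: 0.62
grip_force: 63.3
```

Contact is felt: the force points out of the slope. Releasing and waiting.

```bash
python3 -m crank '[[[0,0,0],0,1],[[0,0,0],0,1],[[0,0,0],0,1],[[0,0,0],0,1],[[0,0,0],0,1],[[0,0,0],0,1],[[0,0,-1],0,1],[[0,0,-3],0,1],[[0,0,-6],0,1],[[0,0,-8],0,1],[[0,0,-8],0,1]]'
python3 - <<'E'
from h import *
c=robot.capture('top');w=wrist()
cv2.imwrite('pics/r1.png',np.vstack([cv2.resize(c['color'][90:240,170:450],(640,342)),cv2.resize(w['color'],(400,250))[:,:].copy() if 0 else cv2.copyMakeBorder(cv2.resize(w['color'],(400,250)),0,0,0,240,0)]))
go([478,-246,160],.096)
for ce,s in blobs(c['color'],0):print(ce,s)
E
```

```text
clock: 6.95
tcp_pos: [581.1, 202.7, 189.4]
orientation: [0.999, 0.048, 0.005, -0.001]
ft_force: [0.7, 0.3, 0.9]
grip_width: 1.002
grip_force: 0.0
t 7.05 tcp [578.5 201.9 184.6] head 0.096 shift cm [-14.3   43.62   2.38] turn -0.0
[413.79333333 209.50666667] [402 198  24  24 450]
[218.8687664  211.09711286] [208 201  23  22 381]
[ 42.65811966 256.56410256] [ 29 251  30  12 117]
```

View pics/r1.png

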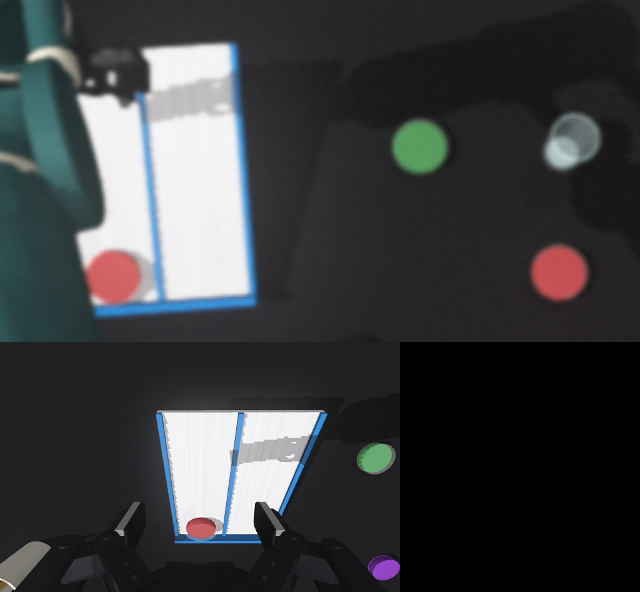

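The first dish slid to the stop: it is at (219,211) in the top view, lying in the left lane. Going for the second red at (414,209).

```bash
python3 -m crank '[[[-1,3,0],0,1],[[-2,7,0],0,1],[[-3.5,11,0],0,1],[[-5,15,0],0,1],[[-6,19,0],0,1],[[-7.5,23,1],0,1],[[-9,27,2],0,1],[[-10,31,3],0,1],[[-11.5,35,4],0,1],[[-13,39,5],0,1],[[-14.2,42,6],0,1],[[-14.2,43.5,6.5],0,1]]'
python3 - <<'E'
from h import *
go([477.5,-246,4],.096)
c=robot.capture('top');T=[437.0,143.4,.0958]
print('pred',proj(c,board2w([436.9,143.3,.0958],np.array([[28,44,13.]]))))
for ce,s in blobs(c['color'],0):print(ce,s)
c=wrist()
for ce,s in blobs(c['color'],0,amin=800):print(ce,s,pix2w(c,ce,13).round(1))
go([477.5,-246,4],.096)
E
```

```text
clock: 8.05
tcp_pos: [473.8, -247.7, 114.6]
orientation: [0.999, 0.047, -0.002, -0.001]
ft_force: [0.3, -0.1, -1.4]
grip_width: 0.997
grip_force: 0.0
t 8.05 tcp [ 473.8 -247.7  114.6] head 0.093 shift cm [ 0.44 -0.12 11.05] turn -0.003
pred [[218.44283239 211.7138916 ]]
[219.18579235 211.02459016] [209 201  22  22 366]
[409.01550388 211.40310078] [402 205  15  15 129]
[ 42.51754386 256.53508772] [ 29 251  30  12 114]
t 8.15 tcp [ 475.2 -247.   114.7] head 0.091 shift cm [ 0.29 -0.05 11.07] turn -0.005
```

Run:
```python
from h import *
c=wrist()
for ce,s in blobs(c['color'],0,amin=300,vmin=20,smin=80):print(ce,s,pix2w(c,ce,13).round(1))
go([477.5,-246,4],.096)
```

```text
[351.63134978 181.11320755] [317 160  50  58 689] [ 492.9 -272.    13. ]
t 8.2 tcp [ 475.9 -245.5  115.4] head 0.093 shift cm [ 0.2   0.1  11.14] turn -0.003
```

Run:
```python
from h import *
c=wrist();cv2.imwrite('pics/w3.png',c['color'])
for ce,s in blobs(c['color'],0,amin=300,vmin=15,smin=50):print(ce,s,pix2w(c,ce,13).round(1))
```

```text
[326.58814029 187.31656668] [ 270  144  108   99 4334] [ 486.1 -250.    13. ]
```

View pics/w3.png

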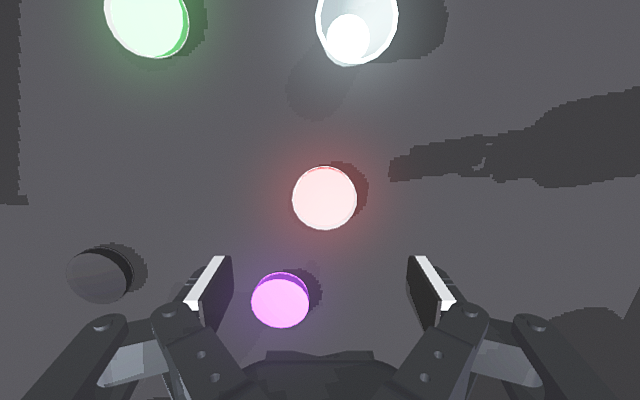

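The picture is over-exposed, with the red dish's centre at (324.5,197.5). Purple at (280,300) and the beaker at (356,20) are clear of the fingers.

Run:
```python
from h import *
c=wrist();p=pix2w(c,(324.5,197.5),13);print(p);go([p[0],p[1],4],.096)
```

```text
[ 477.53517246 -248.34675817   13.        ]
t 8.3 tcp [ 477.2 -244.1  116.7] head 0.096 shift cm [1.000e-02 4.400e-01 1.126e+01] turn -0.0
```

```bash
python3 -m crank '[[[0,0.35,3],0,1],[[0,0.35,7],0,1],[[0,0.35,9.8],0,1],[[0,0.35,10.9],0,1],[[0,0.35,11.3],0,1],[[0,0.35,11.3],0,1],[[0,0.35,11.3],0,0.5],[[0,0.35,11.3],0,0.5],[[0,0.35,11.3],0,0.5],[[0,0.35,11.3],0,0.5],[[0,0.35,11.3],0,0.5],[[0,0.35,11.3],0,0.5]]'; python3 -c "
from h import *
go([580,113,160],.096)"
```

```text
clock: 9.3
tcp_pos: [480.3, -249.6, 7.4]
orientation: [0.999, 0.048, 0.002, 0.001]
ft_force: [-0.3, 0.6, 6.5]
grip_width: 0.612
grip_force: 61.3
t 9.3 tcp [ 480.3 -249.6    7.4] head 0.095 shift cm [ 13.44 -35.11 -15.29] turn -0.001
```

```bash
python3 -m crank '[[[0,0,-1],0,0.5],[[0,0,-4],0,0.5],[[0,0,-8],0,0.5],[[0,0,-12],0,0.5],[[0,0,-15.3],0,0.5],[[1.5,-4,-15.3],0,0.5],[[3,-8,-15.3],0,0.5],[[4.5,-12,-15.3],0,0.5],[[6,-16,-15.3],0,0.5],[[7.5,-20,-15.3],0,0.5],[[9,-24,-15.3],0,0.5],[[10.5,-28,-15.3],0,0.5]]'; python3 -c "
from h import *
go([584,113.5,140],.096)"
```

```text
clock: 10.3
tcp_pos: [554.3, 35.0, 159.3]
orientation: [0.999, 0.048, 0.001, 0.0]
ft_force: [0.9, -0.1, -0.1]
grip_width: 0.612
grip_force: 62.8
t 10.3 tcp [554.3  35.  159.3] head 0.096 shift cm [ 3.7  -7.53  1.93] turn -0.0
```

```bash
python3 -m crank '[[[1.2,-2.5,0.3],0,0.5],[[2.2,-4.8,0.7],0,0.5],[[2.9,-6.3,1.2],0,0.5],[[3.3,-7.1,1.6],0,0.5],[[3.3,-7.1,1.9],0,0.5],[[3.3,-7.1,1.9],0,0.5],[[3.3,-7.1,1.9],0,0.5]]'
python3 - <<'E'
from h import *
c=wrist();s=robot.state();cv2.imwrite('pics/w4.png',c['color'])
go([584,113.5,115],.096)
for ce,b in blobs(c['color'],0,amin=800,smin=90):
    print(ce,b,(pix2w(c,ce,s['tcp_pos'][2]-6+13)-s['tcp_pos']).round(1))
B=board2w([436.9,143.3,.0958],np.array([160,-44,0]));print(B)
E
```

```text
clock: 10.88
tcp_pos: [579.4, 105.9, 138.5]
orientation: [0.999, 0.048, -0.0, 0.0]
ft_force: [1.3, -0.1, -0.8]
grip_width: 0.613
grip_force: 62.8
t 10.93 tcp [579.6 105.7 138.7] head 0.095 shift cm [ 0.51 -0.73  2.37] turn -0.001
[319.35445402 262.21767241] [ 271  217   98   91 6960] [0.9 0.6 7. ]
[588.7779438  113.69189923  89.93705495]
```

View pics/w4.png

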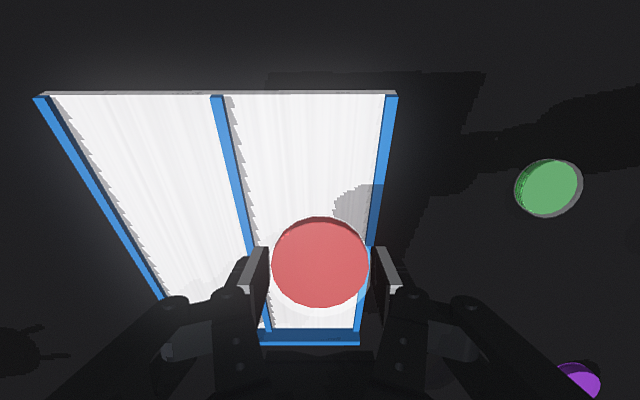

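The second dish is held at (319,262). It is slightly to the right of the lane centre, so I'll shift 7 mm left and descend.

```bash
python3 -m crank '[[[0.3,-0.4,0],0,0.5],[[0.5,-0.75,0.6],0,0.5],[[0.5,-0.75,1.4],0,0.5],[[0.5,-0.75,2.1],0,0.5],[[0.5,-0.75,2.5],0,0.5],[[0.5,-0.75,2.7],0,0.5],[[0.5,-0.75,2.7],0,0.5],[[0.5,-0.75,2.7],0,0.5]]'; python3 -m crank '[[[0,0,0.1],0,0.5],[[0,0,0.2],0,0.5],[[0,0,0.2],0,0.5]]'
```

```text
clock: 11.6
tcp_pos: [584.0, 114.8, 111.1]
orientation: [0.999, 0.048, -0.0, 0.0]
ft_force: [1.4, -0.5, 0.1]
grip_width: 0.612
grip_force: 62.8
clock: 11.85
tcp_pos: [584.3, 114.9, 109.6]
orientation: [0.999, 0.048, 0.0, -0.0]
ft_force: [1.2, -0.9, -0.2]
grip_width: 0.612
grip_force: 62.8
```

```bash
python3 -m crank '[[[0,0,0.1],0,0.5],[[0,0,0.1],0,0.5]]'
```

```text
clock: 12.02
tcp_pos: [584.2, 114.9, 108.4]
orientation: [0.999, 0.048, 0.0, -0.0]
ft_force: [-0.5, -0.3, -0.9]
grip_width: 0.61
grip_force: 62.8
```

```bash
python3 -m crank '[[[0,0,0.1],0,0.5],[[0,0,0.1],0,0.5]]'; python3 -m crank '[[[0,0,0.1],0,0.5],[[0,0,0.1],0,0.5]]'
```

```text
clock: 12.18
tcp_pos: [584.1, 114.9, 107.3]
orientation: [0.999, 0.048, -0.0, 0.0]
ft_force: [0.6, 0.5, 0.2]
grip_width: 0.612
grip_force: 62.8
clock: 12.35
tcp_pos: [584.1, 114.9, 106.2]
orientation: [0.999, 0.048, -0.0, 0.0]
ft_force: [0.0, 0.2, -1.0]
grip_width: 0.611
grip_force: 62.8
```

```bash
python3 -m crank '[[[0,0,0.1],0,0.5],[[0,0,0.1],0,0.5]]'
```

```text
clock: 12.52
tcp_pos: [584.1, 114.9, 105.4]
orientation: [0.999, 0.048, -0.0, -0.0]
ft_force: [-0.8, -0.2, 1.0]
grip_width: 0.614
grip_force: 62.8
```

```bash
python3 -m crank '[[[0,0,0.1],0,0.5],[[0,0,0.1],0,0.5]]'
```

```text
clock: 12.68
tcp_pos: [584.1, 114.9, 104.6]
orientation: [0.999, 0.048, -0.0, -0.0]
ft_force: [-1.4, 0.0, 2.4]
grip_width: 0.612
grip_force: 62.9
```

Contact. Releasing.

```bash
python3 -m crank '[[[0,0,0],0,1],[[0,0,0],0,1],[[0,0,0],0,1],[[0,0,0],0,1],[[0,0,0],0,1],[[0,0,0],0,1],[[0,0,-1],0,1],[[0,0,-3],0,1],[[0,0,-6],0,1],[[0,0,-9],0,1],[[0,0,-12],0,1],[[0,0,-12],0,1]]'
python3 -m crank '[[[0,0,0],0,1],[[0,0,0],0,1],[[0,0,0],0,1],[[0,0,0],0,1],[[0,0,0],0,1],[[0,0,0],0,1]]'
python3 - <<'E'
from h import *
c=robot.capture('top');w=wrist()
cv2.imwrite('pics/r2.png',np.vstack([cv2.resize(c['color'][90:240,170:450],(640,342)),cv2.copyMakeBorder(cv2.resize(w['color'],(400,250)),0,0,0,240,0)]))
print('pred',proj(c,board2w([436.9,143.3,.0958],np.array([[28,44,13.],[28,-44,13]]))))
for ce,s in blobs(c['color'],0):print(ce,s)
E
```

```text
clock: 13.68
tcp_pos: [588.5, 115.6, 233.4]
orientation: [0.999, 0.048, 0.007, -0.001]
ft_force: [1.5, 0.3, 1.0]
grip_width: 0.999
grip_force: 0.0
clock: 14.18
tcp_pos: [583.5, 114.8, 223.1]
orientation: [0.999, 0.048, -0.001, 0.0]
ft_force: [-0.6, -0.6, -0.4]
grip_width: 0.999
grip_force: 0.0
pred [[218.44283239 211.7138916 ]
 [259.01444275 208.96544378]]
[265.47058824 207.20168067] [262 198   9  20 119]
[ 42.55652174 256.53043478] [ 29 251  30  12 115]
```

View pics/r2.png

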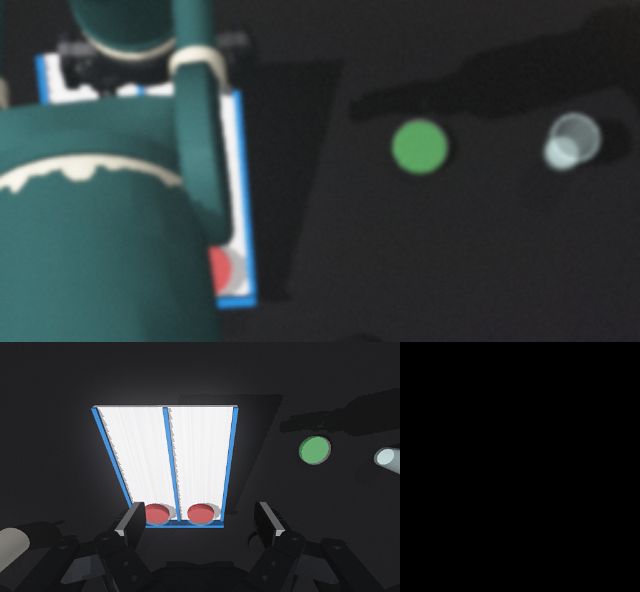

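Both dishes lie flat against the stop, one per lane (wrist crop (155,514) and (201,514)). Green and the beaker have not moved, and the gripper is clear.

```bash
python3 -c "
from plant import robot
print(robot.job_done())"
```

```text
the job is handed in; nothing more can be done
None
```

I handed the job in at about 14 s: both red dishes slid down and rest at the stop, one in each lane, the second loaded after the first had stopped, and the green dish was not touched.

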